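Shut the heat-sink tray, draw out the coil tray

ROBOT

A 7-joint arm with a two-finger parallel gripper is mounted at the origin on the work surface. World frame = base frame: x ahead of the robot, y to its left, z up, the work surface at z = 0. Lengths are in m, angles in rad, forces in N, time in s.
With the tool pointing down it reaches from about 0.4 to 0.9 m from the base axis. Payload 5.5 kg.
Tool frame: the origin (TCP) lies between the finger pads; the fingertips stand 25 mm ahead of it and the grasp point (between the pads) lies 6 mm ahead of it; z points along the fingers, y is the line along which they close (so a half turn about z gives the same grasp; the last joint's range is limited). The gripper opens to 92 mm and grips with 3 to 60 N. Pads are 19 mm wide; open, the fingers measure 130 mm over their backs; the gripper's body (75 mm by 190 mm) begins 47 mm behind the grasp point.
Start: joints at [1.423, 0.501, -0.427, 1.55, 0.221, 1.138, -0.21], TCP at [0.26, -0.596, 0.252] pointing down, gripper open.
Joint ranges: [-2.88, 2.88], [-0.31, 2.03], [-1.54, 1.56], [0.2, 2.42], [-1.41, 4.55], [0.19, 2.02], [-2.57, 2.57]. Speed limits (rad/s): [2.57, 2.57, 3.14, 3.14, 3.14, 3.14, 3.14].

INTERFACE

Orientations are given as a unit quaternion [w, x, y, z].
In Python, from plant import env gives the robot as it stands.
- The arm moves only by the shell command python3 -m handwheel 'ROWS' [FORCE]. ROWS is JSON, a list of rows, each a list of 7 numbers: the turn, a rotation vector about the tool's x, y, z in degrees, then the shift along the tool's x, y, z in cm, then the finger opening in cm, from 0 to 9.18. A call has 1 to 20 rows; each row is the pose to reach, as a shift and turn from the pose commanded when the call began, along the tool's axes at that moment; what a row does not reach only later rows make up. A row lasts 1/8 s, in which the tool goes at most 62.5 mm and 10.7 degrees, less where a joint would pass 70% of its speed; a pose out of reach is approached as far as the arm can. A call with a gripper value outside its range is refused whole. The fingers move at their own pace and stop on an object; FORCE is the grip in N (left out, the last holds). Time passes only in rows, so rows that repeat a pose let the fingers close. It gives the time, the measured TCP pose, the force, the opening and the grip force at its end, in the units of the state.
- env.sense(): the state, without advancing time (a new reading comes with each control period).
- env.camera(name): name is "scene" or "top" or "wrist"; returns the picture (400x640x3 uint8, red, green, blue); there is no depth.
- env.camera_params(name): a dict with "fx", "fy", "cx", "cy" (pixels), "R" (3x3) and "t" (3): a world point X has camera coordinates R X + t. Camera axes: x right, y down, z forward; pixel columns grow to the right and rows downward; lengths in m; the calibration is good to about 2 mm. The wrist camera is an equidistant fisheye: a pixel r from the principal point sees the ray r / f radians off the axis. A picture is of the moment at which its call begins: read the wrist's pose just before it. camera_params takes no time and is no camera call; for the wrist camera it gives the pose at the moment of the call.
- env.close_job(): hands the job in; it is judged then, once.
Trained networks look in the newest picture that a camera, given by its name, has taken for a name from the list of things; names that differ only in an ending like _2 or _b are one class to them, and where a whole thing is asked for, a point or a joint stands for the part that bears it (a point fixed in the world has none). Each returns a list of dicts, best first, with "p" (0 to 1); they miss things now and then, are a little off and sometimes report something else, mostly with a low value. They report only what shows in the picture. A call takes as long as a camera call. They do not tell look-alikes from the thing itself.
- env.cut_out(camera, name): "region" (400x640 bool, what is visible of it) and "centre" ([row, column] in pixels, amid what is visible of it).
The state is a dict: "t": time; "qpos": joint angles; "qvel": joint speeds; "effort": joint torques, N m; "tool_pos": TCP position; "ee_rot": TCP orientation; "force": force on the tool from outside, world axes, zero at the start; "wrist_torque": the same for the moment, N m; "opening": finger opening in m; "grasp_force": force on a finger pad.
Only numpy, scipy, OpenCV 4.12 (cv2) and the standard library are available. Lean on these libraries where they do the work, as an engineer would, in place of code of your own. Each camera call takes 0.05 s, during which the arm holds its last target. There are 200 camera calls.

TASK

The tester's heat-sink tray was left standing out: push it fully home with a fingertip. Then hook a fingertip behind the lip of the tray with the copper ring coil and draw that tray out along its rail to its stop, smoothly, so that the loose coil rides along untouched in its place. Leave the fan tray shut, pick nothing up, and disturb nothing else on the bench.

Things in the scene. Friction and masses are not known exactly. Their poses are not given: they have to be found in the camera images.
- tester: grey and white instrument 360 mm wide, 310 mm deep, open in front with three bays side by side 112 mm apart, in any order. Origin on the bench, middle of its front, x to its back. The bay walls and all on the trays are at most 70 mm above the bench; 170 mm behind the front begins a white panel 100 mm high with 18 mm terminals on it.
- coil_bay: bay of the coil tray; origin on the bench under its front, x inwards. All three trays are alike: an upright aluminium lip 5 mm thick, 70 mm wide, top 66 mm over the bench, outer face 50 mm before the bay's front when home. Behind it a gap 45 mm along the rail, floor 34 mm over the bench, open above and at its sides, then the tray's front panel, 64 mm high, 96 mm wide.
- coil_lip (a point): top centre of the coil tray's lip (mid-thickness). The coil tray carries a copper ring coil lying loose on its circuit board, and starts home. Site x points into the tester along the rail, z up; the tray slides out along -x. Shape as told under coil_bay.
- coil_tray (a joint): slide of the coil tray in m: 0 fully home against its stop, 0.100 fully out against its stop. Runs stiffly (about 3 N to move), stays where it is left, no spring. Starts home.
- fin_lip (a point): top centre of the heat-sink tray's lip (mid-thickness). The heat-sink tray carries a black block with eight upright parallel fins, and starts standing out. Site x points into the tester along the rail, z up; the tray slides out along -x. Shape as told under coil_bay.
- fin_tray (a joint): slide of the heat-sink tray in m: 0 fully home against its stop, 0.100 fully out against its stop. Runs stiffly (about 3 N to move), stays where it is left, no spring. Starts 35 to 85 mm out.
- fan_lip (a point): top centre of the fan tray's lip (mid-thickness). The fan tray carries a square cooling fan with a round rotor, lying flat, and starts home. Site x points into the tester along the rail, z up; the tray slides out along -x. Shape as told under coil_bay.
- fan_tray (a joint): slide of the fan tray in m: 0 fully home against its stop, 0.100 fully out against its stop. Runs stiffly (about 3 N to move), stays where it is left, no spring. Starts home and must stay home.
- coil: copper-wound ring coil, 68 mm across, 28 mm high, about 0.35 kg, lying loose and flat on the coil tray's board 36 mm above the bench, its middle about 85 mm behind the closed bay's front. Origin at the centre of its underside, z up.
- standoff: bystander: brass pillar 12 mm across, 32 mm high, standing loose at the back of the fan tray. Origin under its centre.
- post: bystander: black terminal post, 26 mm across, 42 mm high, standing on the bench about 110 mm in front of the fan tray's bay (clear of the two other trays' paths). Origin under its centre.
- driver: bystander: screwdriver 150 mm long lying on the bench to the left of the tester as seen from the robot.
- meter: bystander: orange handheld meter 150 x 75 x 38 mm lying on the bench to the right of the tester.
- cup: bystander: white plastic cup 80 mm across, 60 mm high, standing left of the tester. Origin under its centre.
- jar: bystander: pale plastic jar 56 mm across, 75 mm high, standing to the right of the tester. Origin under its centre.
- roll: bystander: yellow tape roll 70 mm across, 24 mm high, lying flat to the left in front of the tester. Origin under its centre.
Not all that is in view belongs to the job. There is more than one size of the coil; the job needs the largest.

How it is judged:
By the outcome, as a careful person would: the job done as asked, in the order asked, and still so for the second after the job is handed in, with the robot touching nothing.
It also fails if it takes over 48 s, if anything falls off the work surface, if the arm or the gripper's body presses on something with over 40 N, if the wrist force passes 120 N, or if a joint passes its speed limit or range.

## Working session

There is one attempt and no reset: what is moved stays moved. The work goes in short steps, Python scripts to look and compute and a shell command to move; the robot and the scene stay as the last step left them, time stands still between calls to the robot, and variables do not carry over. Pictures are saved under pics/ and viewed, at most 10 in all, crops included, and the job is handed in when it is done.

```bash
mkdir -p pics; ls; python3 - <<'E'
from plant import env
import cv2,numpy as np
s=env.sense();print(s['t'],s['tool_pos'],s['ee_rot'],s['opening'])
for c in('scene','top'):
    im=env.camera(c);cv2.imwrite(f'pics/{c}0.png',im[:,:,::-1]);p=env.camera_params(c);print(c,{k:np.round(v,4).tolist() for k,v in p.items()})
    for n in('coil_lip','fin_lip','fan_lip','coil','post'):
        print(n,[(round(d['p'],2),np.round(d['centre']).tolist(),int(d['region'].sum())) for d in env.cut_out(c,n)][:4])
E
```

```text
pics
0.0 [ 0.25925824 -0.59535142  0.25067782] [-9.51421524e-04  9.78974185e-01  2.03981892e-01 -1.68339197e-04] 0.09171018582575982
scene {'fx': 393.2365, 'fy': 393.2365, 'cx': 319.1977, 'cy': 195.0741, 'R': [[0.6988, 0.7152, 0.0112], [0.6069, -0.5846, -0.5384], [-0.3786, 0.3831, -0.8426]], 't': [-0.4282, -0.305, 1.0609]}
coil_lip [(0.64, [240.0, 323.0], 3125)]
fin_lip [(0.57, [155.0, 364.0], 3002)]
fan_lip [(0.74, [203.0, 364.0], 3365)]
coil [(0.78, [366.0, 256.0], 646), (0.57, [346.0, 329.0], 648)]
post [(0.65, [175.0, 299.0], 195)]
top {'fx': 413.6796, 'fy': 413.6796, 'cx': 323.1634, 'cy': 201.7652, 'R': [[0.0263, -0.9995, -0.0201], [-0.9819, -0.0221, -0.1883], [0.1878, 0.0246, -0.9819]], 't': [0.0288, 0.6016, 0.957]}
coil_lip [(0.66, [186.0, 353.0], 2188)]
fin_lip [(0.76, [216.0, 266.0], 2781)]
fan_lip [(0.85, [182.0, 309.0], 2636)]
coil [(0.87, [165.0, 351.0], 593), (0.71, [133.0, 403.0], 284), (0.51, [162.0, 442.0], 288)]
post [(0.56, [247.0, 320.0], 88), (0.42, [193.0, 223.0], 360)]
```

```bash
python3 - <<'E'
import cv2
a=cv2.imread('pics/top0.png')[70:300,180:480];cv2.imwrite('pics/topc.png',cv2.resize(a,None,fx=2.6,fy=2.6,interpolation=cv2.INTER_CUBIC))
E
```

```text
(no output)
```

View pics/topc.png

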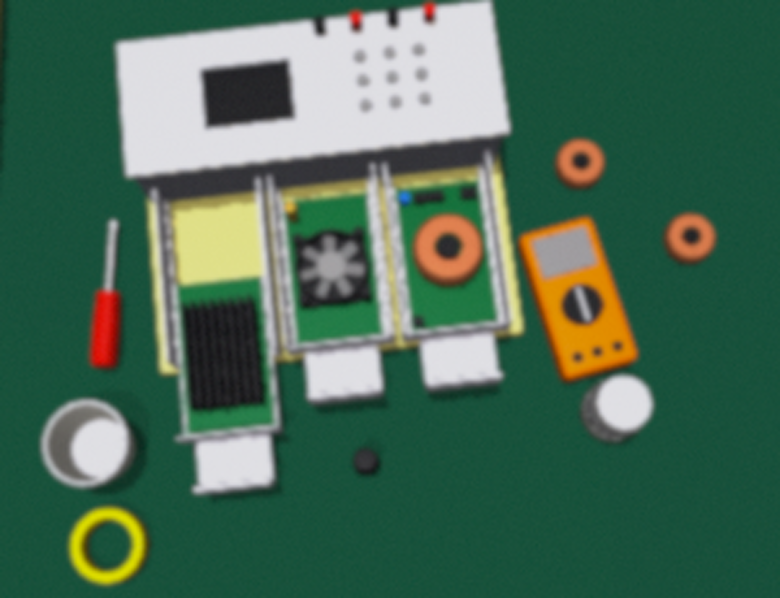

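View pics/scene0.png

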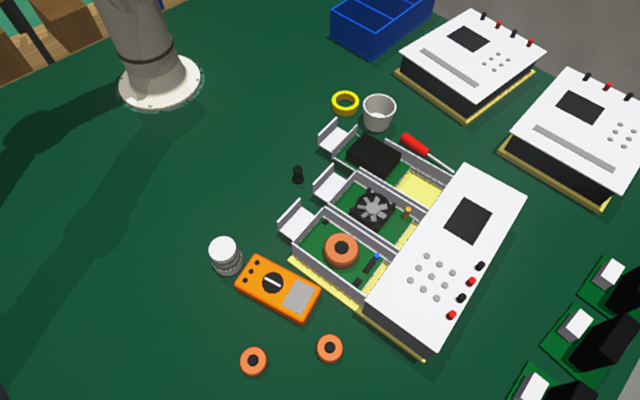

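The top crop shows, left to right, the heat-sink tray (out, lip near (235,490)), the fan tray and the coil tray (lip near (462,385)). The post is at (366,460), and two smaller coils lie to the right. The scene view agrees. I'll zoom in on the lips in both views.

```bash
python3 - <<'E'
import cv2,numpy as np
a=cv2.imread('pics/top0.png')[188:264,245:389]
b=cv2.imread('pics/scene0.png')[110:255,270:370]
a=cv2.resize(a,None,fx=5.5,fy=5.5,interpolation=cv2.INTER_CUBIC);cv2.imwrite('pics/z1.png',a)
b=cv2.resize(b,None,fx=4.1,fy=4.1,interpolation=cv2.INTER_CUBIC);cv2.imwrite('pics/z2.png',b)
E
```

```text
(no output)
```

View pics/z1.png

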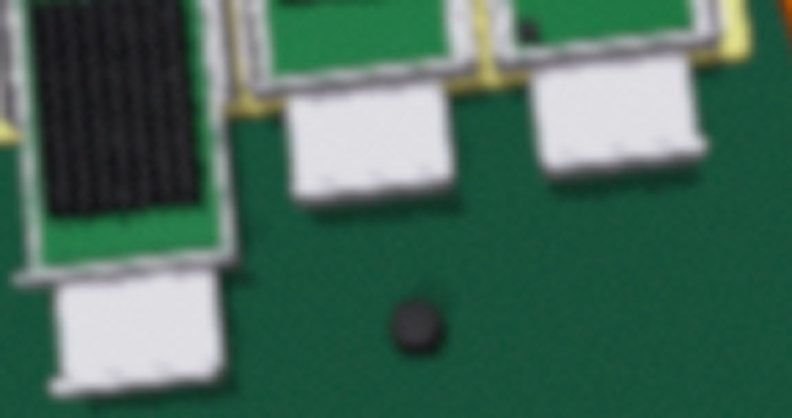

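View pics/z2.png

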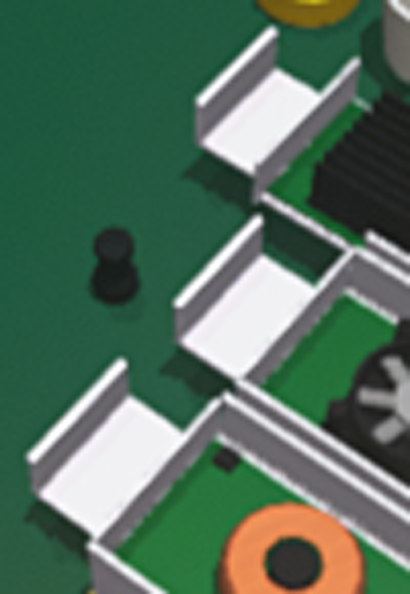

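```bash
cat > h.py <<'E'
import numpy as np
from plant import env
def ray(c,u,v,z):
    p=env.camera_params(c);R,t=np.array(p['R']),np.array(p['t'])
    d=R.T@np.array([(u-p['cx'])/p['fx'],(v-p['cy'])/p['fy'],1]);C=-R.T@t
    return C+d*(z-C[2])/d[2]
E
python3 - <<'E'
from h import *
f=lambda c,q,s,o,z=.066: ray(c,(q[0]+.5)/s-.5+o[0],(q[1]+.5)/s-.5+o[1],z)
S={'fin':[(199,104),(273,34)],'fan':[(178,304),(260,220)],'coil':[(33,458),(124,364)]}
T={'fin':[(52,388),(226,370)],'fan':[(297,196),(455,182)],'coil':[(545,170),(705,150)]}
for n in S:
    for nm,c,P,s,o in(('scene','scene',S,4.1,(270,110)),('top','top',T,5.5,(245,188))):
        a,b=[f(c,q,s,o)[:2] for q in P[n]]; d=b-a
        print(n,nm,a.round(4),b.round(4),'mid',((a+b)/2).round(4),'len',np.hypot(*d).round(4),'ang',np.degrees(np.arctan2(d[1],d[0])).round(1))
print('post',f('scene',(114,245),4.1,(270,110),.042),f('top',(417,322),5.5,(245,188),.042))
print('panel top coil', [f('scene',q,4.1,(270,110),.064).round(4) for q in((222,398),(95,546))])
print('panel top fan', [f('scene',q,4.1,(270,110),.064).round(4) for q in((350,252),(240,384))])
from scipy.spatial.transform import Rotation as Ro
q=env.sense()['ee_rot'];print(Ro.from_quat(q,scalar_first=True).as_matrix().round(3))
E
```

```text
fin scene [0.47   0.1352] [0.4617 0.2015] mid [0.4658 0.1684] len 0.0668 ang 97.1
fin top [0.459 0.204] [0.4686 0.129 ] mid [0.4638 0.1665] len 0.0756 ang -82.7
fan scene [0.5571 0.0356] [0.5486 0.1028] mid [0.5529 0.0692] len 0.0677 ang 97.2
fan top [0.5451 0.1011] [0.5529 0.0321] mid [0.549  0.0666] len 0.0695 ang -83.5
coil scene [ 0.573  -0.0744] [ 0.5644 -0.008 ] mid [ 0.5687 -0.0412] len 0.067 ang 97.4
coil top [ 0.5592 -0.0072] [ 0.5697 -0.0771] mid [ 0.5644 -0.0422] len 0.0707 ang -81.5
post [0.49437577 0.04867085 0.042     ] [0.49333156 0.04770949 0.042     ]
panel top coil [array([0.6106, 0.0138, 0.064 ]), array([ 0.6263, -0.0836,  0.064 ])]
panel top fan [array([0.5941, 0.1227, 0.064 ]), array([0.611 , 0.0257, 0.064 ])]
[[ 0.917  0.399  0.   ]
 [ 0.399 -0.917 -0.   ]
 [ 0.     0.    -1.   ]]
```

```bash
cat >> h.py <<'E'
from scipy.spatial.transform import Rotation as Ro
U=np.array([np.cos(np.radians(7.2)),np.sin(np.radians(7.2)),0])
def go(p):
    s=env.sense();M=Ro.from_quat(s['ee_rot'],scalar_first=True)
    W=np.column_stack([U,np.cross([0,0,-1],U),[0,0,-1]])
    print('turn',np.degrees((M.inv()*Ro.from_matrix(W)).as_rotvec()).round(2),'shift cm',(100*M.inv().apply(np.array(p)-s['tool_pos'])).round(2))
E
python3 - <<'E'
from h import *
f=np.array([.465,.1678,0])
go(f-.045*U+[0,0,.25]);go(f-.045*U+[0,0,.12])
E
```

```text
turn [ 0.   -0.   16.34] shift cm [ 45.01 -63.08   0.17]
turn [ 0.   -0.   16.34] shift cm [ 45.01 -63.08  13.17]
```

```bash
python3 -m handwheel '[[0,0,2,6,-8.5,0,0],[0,0,4,9,-12.5,0,0],[0,0,6,12,-17,0,0],[0,0,8,15,-21,0,0],[0,0,10,18,-25.5,0,0],[0,0,12,21,-30,0,0],[0,0,14,24,-34,0,0],[0,0,16.3,27,-38,0,0],[0,0,16.3,30,-42.5,0,0],[0,0,16.3,33,-46.5,0,0],[0,0,16.3,36,-50.5,0,0],[0,0,16.3,39,-54.5,0,0],[0,0,16.3,42,-59,0,0],[0,0,16.3,45,-63,0,0],[0,0,16.3,45,-63,0,0],[0,0,16.3,45,-63,0,0]]' 20; python3 - <<'E'
from h import *
import cv2
s=env.sense();print(s['t'],s['tool_pos'],s['opening'])
f=np.array([.465,.1678,0])
go(f-.045*U+[0,0,.072])
p=env.camera_params('wrist');cv2.imwrite('pics/w1.png',env.camera('wrist')[:,:,::-1])
print({k:np.round(v,4).tolist() for k,v in p.items()})
E
```

```text
t: 2.6
tool_pos: [0.4202, 0.1611, 0.2515]
ee_rot: [0.0, 0.998, 0.064, -0.0]
force: [0.7, -0.0, -0.5]
opening: 0.0002
grasp_force: 0.0
2.6 [0.42019017 0.1611251  0.25151664] 0.00024207423998957224
turn [0.02 0.04 0.09] shift cm [ 0.04 -0.11 17.95]
{'fx': 309.7069, 'fy': 309.7069, 'cx': 318.7974, 'cy': 195.7384, 'R': [[0.1271, -0.9919, 0.0005], [-0.949, -0.1214, 0.2909], [-0.2885, -0.0375, -0.9567]], 't': [0.1063, 0.3815, 0.5176]}
```

View pics/w1.png

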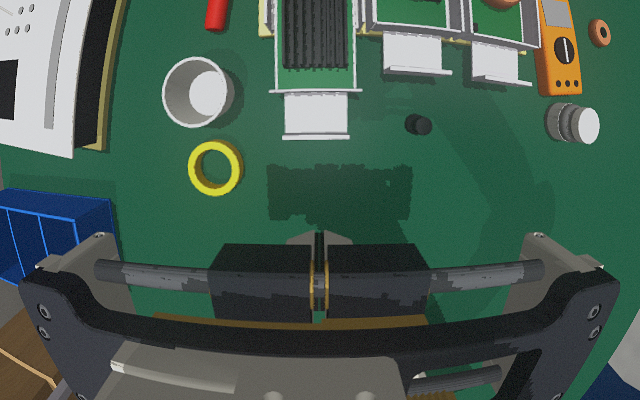

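The wrist view shows the closed fingers at column 320, in line with the heat-sink lip (282–348, row 137). The roll and cup lie to the left, lower than the gripper body will be. Next I'll descend and push most of the way.

```bash
python3 -m handwheel '[[0,0,0,0,-0.1,6,0],[0,0,0,0,-0.1,12,0],[0,0,0,0,-0.1,16,0],[0,0,0,0,-0.1,17.9,0],[0,0,0,0,-0.1,17.9,0],[0,0,0,1,-0.1,17.9,0],[0,0,0,2,-0.1,17.9,0],[0,0,0,2.6,-0.1,17.9,0],[0,0,0,3.1,-0.1,17.9,0],[0,0,0,3.6,-0.1,17.9,0],[0,0,0,4.2,-0.1,17.9,0],[0,0,0,4.8,-0.1,17.9,0],[0,0,0,5.4,-0.1,17.9,0],[0,0,0,6,-0.1,17.9,0]]'; python3 -m handwheel '[[0,0,0,0.6,0,0,0],[0,0,0,1.2,0,0,0],[0,0,0,1.8,0,0,0],[0,0,0,2.4,0,0,0],[0,0,0,3,0,0,0],[0,0,0,3.5,0,0,0],[0,0,0,3.9,0,0,0],[0,0,0,3.9,0,0,0]]'; python3 - <<'E'
from h import *
s=env.sense();print(s['t'],s['tool_pos'],s['force'])
e=np.array([.552,.0685,0]);print('remaining cm',100*((e-s['tool_pos'])@U-.012))
E
```

```text
t: 4.4
tool_pos: [0.48, 0.1702, 0.0725]
ee_rot: [-0.0, 0.998, 0.063, -0.0]
force: [-3.0, 1.7, -0.2]
opening: 0.0004
grasp_force: 1.5
t: 5.4
tool_pos: [0.5197, 0.1747, 0.073]
ee_rot: [0.0, 0.998, 0.063, 0.001]
force: [0.6, 0.6, -0.4]
opening: 0.0005
grasp_force: 0.2
5.4 [0.51970207 0.17468272 0.07296991] [ 0.58655218  0.63395529 -0.36839995]
remaining cm 0.6735023540300034
```

```bash
python3 -m handwheel '[[0,0,0,0.2,0,0,0],[0,0,0,0.4,0,0,0],[0,0,0,0.5,0,0,0]]'|grep -E 'pos|force:';  python3 -m handwheel '[[0,0,0,0.1,0,0,0],[0,0,0,0.2,0,0,0]]'|grep -E 'pos|force:'; python3 -m handwheel '[[0,0,0,0.1,0,0,0]]'|grep -E 'pos|force:'
```

```text
tool_pos: [0.5238, 0.1752, 0.0728]
force: [-3.3, -0.3, 2.0]
grasp_force: 1.3
tool_pos: [0.5242, 0.1753, 0.0724]
force: [-8.1, -1.4, 4.1]
grasp_force: 3.8
tool_pos: [0.5242, 0.1754, 0.0722]
force: [-10.1, -1.8, 6.4]
grasp_force: 4.9
```

```bash
python3 -m handwheel '[[0,0,0,0.1,0,0,0],[0,0,0,0.2,0,0,0],[0,0,0,0.2,0,0,0]]'|grep -E 'pos|force:'; python3 - <<'E'
from h import *
import cv2
a=env.camera('top');cv2.imwrite('pics/t2.png',a[:,:,::-1]);a=env.camera('scene');cv2.imwrite('pics/s2.png',a[:,:,::-1])
b=cv2.imread('pics/s2.png')[90:255,270:400]
cv2.imwrite('pics/z3.png',cv2.resize(b,None,fx=3.6,fy=3.6,interpolation=cv2.INTER_CUBIC))
E
```

```text
tool_pos: [0.5243, 0.1754, 0.0718]
force: [-11.9, -2.7, 8.2]
grasp_force: 6.4
```

View pics/z3.png

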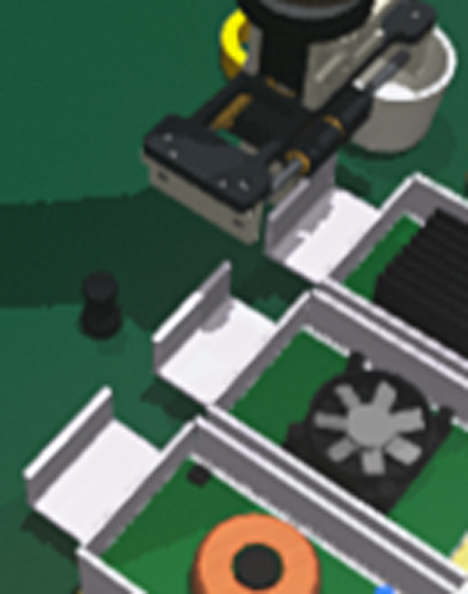

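Three panel fronts lie on one line, so the heat-sink tray is home. Its force rose past 10 N with no motion. Now I'll back off and lift.

```bash
python3 -m handwheel '[[0,0,0,-0.8,0,0,0],[0,0,0,-2,0,-0.1,0],[0,0,0,-3,0,-0.1,0],[0,0,0,-3,0,-5,0],[0,0,0,-3,0,-11,0],[0,0,0,-3,0,-12,0],[0,0,0,-3,0,-12,0]]'; python3 - <<'E'
from h import *
P=np.array([-U[1],U[0],0]);e=.580*U-.114*P
go(e+[0,0,.19]);go(e+[0,0,.071])
E
```

```text
t: 7.5
tool_pos: [0.4992, 0.172, 0.1933]
ee_rot: [0.0, 0.998, 0.063, 0.001]
force: [-0.5, -0.2, -0.9]
opening: 0.0003
grasp_force: 0.0
turn [ 0.05 -0.13  0.  ] shift cm [ 6.31 22.21  0.36]
turn [ 0.05 -0.13  0.  ] shift cm [ 6.29 22.2  12.26]
```

```bash
python3 -m handwheel '[[0,0,0,1,4,0,0],[0,0,0,2.5,9,0,0],[0,0,0,4,14,0,0],[0,0,0,5.2,18.5,0,0],[0,0,0,6,21,0,0],[0,0,0,6.3,22.2,0,0],[0,0,0,6.3,22.2,0,0],[0,0,0,6.3,22.2,2.5,0],[0,0,0,6.3,22.2,2.5,0]]'; python3 - <<'E'
from h import *
import cv2
P=np.array([-U[1],U[0],0]);e=.580*U-.114*P
go(e+[0,0,.071])
cv2.imwrite('pics/w2.png',env.camera('wrist')[:,:,::-1])
E
```

```text
t: 8.62
tool_pos: [0.5871, -0.0381, 0.166]
ee_rot: [-0.001, 0.998, 0.065, -0.002]
force: [0.1, -0.6, 0.6]
opening: 0.0005
grasp_force: 0.0
turn [-0.08  0.23  0.2 ] shift cm [0.26 0.27 9.5 ]
```

View pics/w2.png

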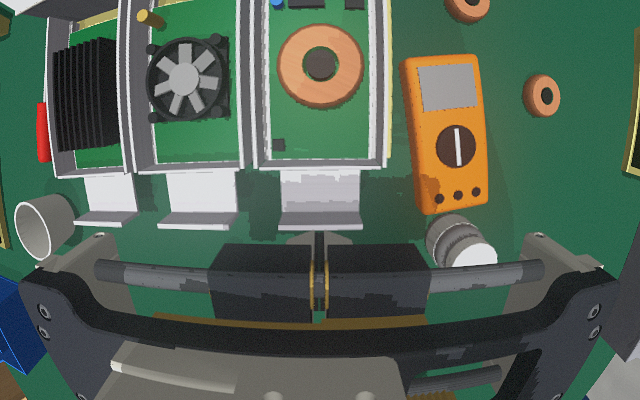

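```bash
python3 - <<'E'
from h import *
P=np.array([-U[1],U[0],0]);p=env.camera_params('wrist');R,t=np.array(p['R']),np.array(p['t']);print('cam',-R.T@t)
for s in(.552,.557,.602):
  for l in(-.149,-.079):
    for z in (.034,.066):
      c=R@(s*U+l*P+[0,0,z])+t;r=np.hypot(c[0],c[1]);k=np.arctan2(r,c[2])*p['fx']/r
      print(s,l,z,(p['cx']+k*c[0]).round(1),(p['cy']+k*c[1]).round(1))
E
```

```text
cam [ 0.66590397 -0.02820663  0.29965488]
0.552 -0.149 0.034 359.2 220.6
0.552 -0.149 0.066 363.8 234.7
0.552 -0.079 0.034 283.6 220.3
0.552 -0.079 0.066 279.5 234.5
0.557 -0.149 0.034 359.4 215.5
0.557 -0.149 0.066 364.1 229.2
0.557 -0.079 0.034 283.4 215.3
0.557 -0.079 0.066 279.2 228.9
0.602 -0.149 0.034 361.5 167.6
0.602 -0.149 0.066 366.9 176.0
0.602 -0.079 0.034 281.9 167.2
0.602 -0.079 0.066 277.2 175.6
```

The wrist view shows the coil lip at columns 280–362, rows 219–230. This is within 3 mm of prediction, so the fingers will come down in the gap. I'll descend now.

```bash
python3 -m handwheel '[[0,0,0,0.2,0.1,1,0],[0,0,0,0.3,0.2,3,0],[0,0,0,0.3,0.2,5,0],[0,0,0,0.3,0.2,7,0],[0,0,0,0.3,0.2,8.6,0],[0,0,0,0.3,0.2,9.4,0],[0,0,0,0.3,0.2,9.4,0]]'; python3 - <<'E'
from h import *
P=np.array([-U[1],U[0],0]);x=env.sense()['tool_pos'];print(x@U,x@P)
go(.569*U+x@P*P+[0,0,x[2]])
E
```

```text
t: 9.55
tool_pos: [0.5922, -0.0414, 0.0731]
ee_rot: [-0.0, 0.998, 0.063, -0.0]
force: [0.1, 0.5, 0.6]
opening: 0.0003
grasp_force: 0.0
0.582363589264188 -0.11528122944721911
turn [-0.02  0.05  0.05] shift cm [-1.34 -0.    0.  ]
```

```bash
python3 -m handwheel '[[0,0,0,-0.4,0,0,0],[0,0,0,-0.75,0,0,0],[0,0,0,-0.95,0,0,0],[0,0,0,-1.05,0,0,0],[0,0,0,-1.15,0,0,0],[0,0,0,-1.25,0,0,0],[0,0,0,-1.35,0,0,0],[0,0,0,-1.5,0,0,0],[0,0,0,-1.7,0,0,0],[0,0,0,-1.95,0,0,0],[0,0,0,-2.25,0,0,0],[0,0,0,-2.6,0,0,0],[0,0,0,-2.95,0,0,0],[0,0,0,-3.3,0,0,0],[0,0,0,-3.65,0,0,0],[0,0,0,-4,0,0,0],[0,0,0,-4.3,0,0,0],[0,0,0,-4.5,0,0,0],[0,0,0,-4.6,0,0,0],[0,0,0,-4.65,0,0,0]]'; python3 - <<'E'
from h import *
P=np.array([-U[1],U[0],0]);x=env.sense()['tool_pos'];print(x@U,x@P)
a=env.camera('scene');import cv2;cv2.imwrite('pics/s3.png',a[:,:,::-1])
b=cv2.imread('pics/s3.png')[150:310,230:400]
cv2.imwrite('pics/z4.png',cv2.resize(b,None,fx=3.5,fy=3.5,interpolation=cv2.INTER_CUBIC))
E
```

```text
t: 12.05
tool_pos: [0.5462, -0.0475, 0.0737]
ee_rot: [0.0, 0.998, 0.063, -0.0]
force: [2.8, -1.0, 0.5]
opening: 0.0008
grasp_force: 1.3
0.5359914416432603 -0.11556800471429478
```

View pics/z4.png

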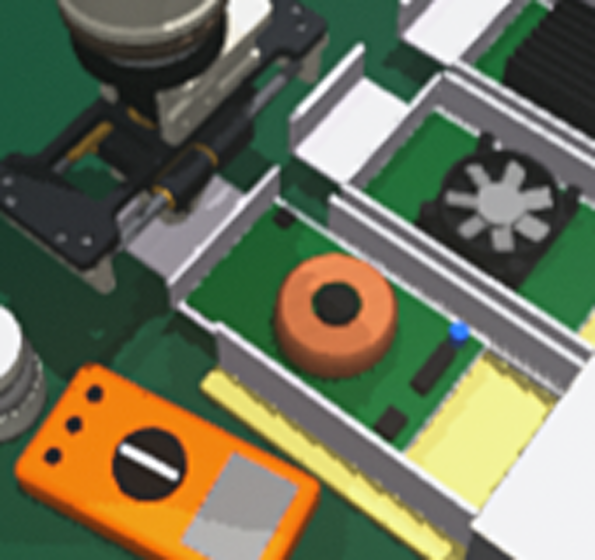

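The coil tray is about 33 mm out and the coil is riding along. I'll continue the draw.

```bash
python3 -m handwheel '[[0,0,0,-0.1,0,0,0],[0,0,0,-0.25,0,0,0],[0,0,0,-0.5,0,0,0],[0,0,0,-0.8,0,0,0],[0,0,0,-1.2,0,0,0],[0,0,0,-1.6,0,0,0],[0,0,0,-2,0,0,0],[0,0,0,-2.4,0,0,0],[0,0,0,-2.8,0,0,0],[0,0,0,-3.2,0,0,0],[0,0,0,-3.6,0,0,0],[0,0,0,-4,0,0,0],[0,0,0,-4.4,0,0,0],[0,0,0,-4.8,0,0,0],[0,0,0,-5.15,0,0,0],[0,0,0,-5.4,0,0,0],[0,0,0,-5.6,0,0,0],[0,0,0,-5.75,0,0,0],[0,0,0,-5.85,0,0,0],[0,0,0,-5.95,0,0,0]]'|grep -E 'pos|force:';python3 -m handwheel '[[0,0,0,-0.1,0,0,0],[0,0,0,-0.2,0,0,0],[0,0,0,-0.3,0,0,0],[0,0,0,-0.4,0,0,0]]'|grep -E 'pos|force:';python3 -m handwheel '[[0,0,0,-0.1,0,0,0],[0,0,0,-0.2,0,0,0],[0,0,0,-0.3,0,0,0]]'|grep -E 'pos|force:'
```

```text
tool_pos: [0.4874, -0.0549, 0.0738]
force: [2.8, -1.4, 0.1]
grasp_force: 1.3
tool_pos: [0.4833, -0.0554, 0.0737]
force: [2.4, -2.1, 0.5]
grasp_force: 1.3
tool_pos: [0.4826, -0.0553, 0.0741]
force: [10.0, -0.8, -5.5]
grasp_force: 4.5
```

```bash
python3 -m handwheel '[[0,0,0,-0.1,0,0,0],[0,0,0,-0.2,0,0,0],[0,0,0,-0.2,0,0,0]]'|grep -E 'pos|force:'; python3 -m handwheel '[[0,0,0,0.3,0,0,0],[0,0,0,0.8,0,0,0],[0,0,0,1.4,0,0,0],[0,0,0,1.7,0,0,0],[0,0,0,1.7,0,0,0]]'|grep -E 'pos|force:'; python3 -m handwheel '[[0,0,0,0,0,-1.5,0],[0,0,0,0,0,-4,0],[0,0,0,0,0,-8,0],[0,0,0,0,0,-14,0],[0,0,0,-3,0,-19,0],[0,0,0,-7,0,-20,0],[0,0,0,-7,0,-20,0]]'
python3 - <<'E'
from h import *
import cv2
a=env.camera('top');cv2.imwrite('pics/t4.png',a[:,:,::-1])
a=env.camera('scene');cv2.imwrite('pics/s4.png',a[:,:,::-1])
b=cv2.imread('pics/s4.png')[90:370,180:480];cv2.imwrite('pics/z5.png',cv2.resize(b,None,fx=2,fy=2,interpolation=cv2.INTER_CUBIC))
E
```

```text
tool_pos: [0.4825, -0.0552, 0.0746]
force: [11.8, 0.2, -7.6]
grasp_force: 5.8
tool_pos: [0.4952, -0.0537, 0.0736]
force: [-1.3, 0.1, 0.4]
grasp_force: 0.0
t: 17.35
tool_pos: [0.4238, -0.0639, 0.2748]
ee_rot: [0.003, 0.998, 0.062, -0.0]
force: [0.5, -0.5, 0.3]
opening: 0.0004
grasp_force: 0.0
```

View pics/z5.png

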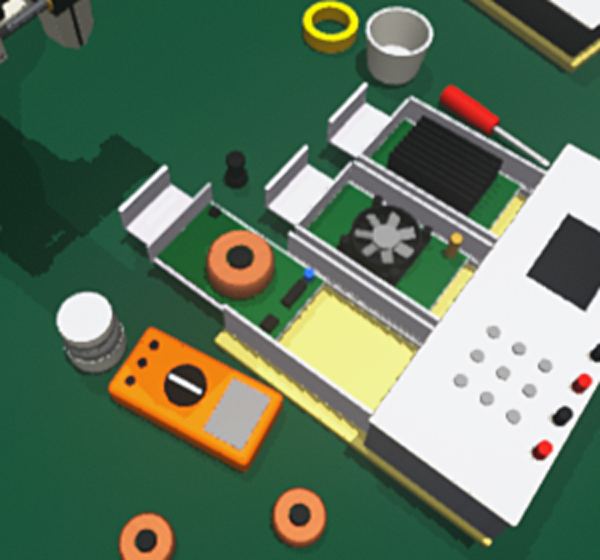

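The coil tray is out with the coil in place, the fin and fan trays are home, and the bystanders stand as before. I'll do a quick numeric check.

```bash
python3 - <<'E'
from h import *
for n,q in dict(coil=[(122,210),(167,169)],fan=[(267,187),(306,150)],fin=[(331,124),(367,87)]).items():
    m=sum(ray('scene',180+a/2,90+b/2,.066) for a,b in q)/2;print(n,m.round(4),(m@U).round(4))
E
```

```text
coil [ 0.4725 -0.0551  0.066 ] 0.4619
fan [0.5545 0.0682 0.066 ] 0.5587
fin [0.5416 0.178  0.066 ] 0.5596
```

```bash
python3 -c "
from plant import env
print(env.close_job())"
```

```text
the job is handed in; nothing more can be done
None
```

The heat-sink tray is pushed home and the coil tray is drawn out to its stop with the coil still in its place. Both trays stopped moving as the force rose past 10 N, and nothing else looked disturbed in the last picture. The job was handed in at about 17 s.

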